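# Slide a tacked tube frame from the saw's catch tray into the tote

### The arm

A 7-joint arm with a two-finger parallel gripper is mounted at the origin on the work surface. World frame = base frame: x ahead of the robot, y to its left, z up, the work surface at z = 0. Lengths are in m, angles in rad, forces in N, time in s.
With the tool pointing down it reaches from about 0.425 to 0.875 m from the base axis. Payload 8.4 kg.
Tool frame: the origin (TCP) lies at the very end of the fingers, on their centre line; the grasp point (between the pads) lies 19 mm behind it (r.tcp_to_grasp is the distance from the TCP to the grasp point, in m); z points along the fingers, y is the line along which they close (so a half turn about z gives the same grasp; the last joint's range is limited). The gripper opens to 85 mm and grips with 20 to 120 N. Pads are 22 mm wide; open, the fingers measure 114 mm over their backs; the gripper's body (76 mm by 85 mm) begins 54 mm behind the grasp point. The pads swing forward as they close: fully open they stand 13 mm farther back than shut.
Start: joints at [-1.363, 0.333, 0.04, 1.465, -0.013, 1.343, -0.059], TCP at [0.196, 0.62, 0.231] pointing down, gripper open.
Joint ranges: [-2.58, 2.58], [-0.38, 2.09], [-1.3, 1.39], [0.25, 2.4], [-1.5, 4.64], [0.08, 2.09], [-2.65, 2.65]. Speed limits (rad/s): [2.22, 2.22, 2.79, 2.79, 3.14, 3.14, 3.14].

### API

Orientations are given as a rotation vector (axis times angle).
In Python, from station import status, read_camera, hand_in, r gives the robot as it stands.
- The arm moves only by the tool send_rows, never from a script. Its arguments are lists of equal length, an entry for each row: "dp": the shift along the tool's x, y, z in cm, a list of three; "angular": the turn, a rotation vector about the tool's x, y, z in degrees, a list of three; "grip": the opening, from -1 (shut) to 1 (fully open). In form: {"dp": [[x, y, z], ...], "angular": [[ax, ay, az], ...], "grip": [grip, ...]}. A call has exactly 5 rows; each row shifts and turns the commanded pose from where the row before left it, along the tool's axes as they then stand; what a row does not reach is not made up. A row lasts 1/8 s, in which the tool goes at most 62.5 mm and 10.7 degrees, less where a joint would pass 70% of its speed; a pose out of reach is approached as far as the arm can. A call is refused whole if a number of a shift passes 6.25 or a number of a turn 10.7, either way. A call with a gripper value outside its range is refused whole. The fingers move at their own pace and stop on an object; "newtons" is the grip in N (left out, the last holds). Time passes only in rows, so rows that do not move let the fingers close, or fill a call up. It gives the time, the measured TCP pose, the force, the opening and the grip force at its end, in the units of the state.
- status.observe(): the state, without advancing time (a new reading comes with each control period).
- read_camera(name): name is "side" or "top"; returns a dict with "frame" (384x512x3 uint8, red, green, blue), "K" (3x3 intrinsics, pixels), "world_from_camera" (4x4, takes a point from camera to world coordinates). Camera axes: x right, y down, z forward; pixel columns grow to the right and rows downward; lengths in m; the calibration is good to about 2 mm. A picture is of the moment at which its call begins. There is no depth.
- hand_in(): hands the job in; it is judged then, once.
The state is a dict: "clock": time; "joints": joint angles; "joint_velocities": joint speeds; "effort": joint torques, N m; "tcp_pos": TCP position; "eef_rot": TCP orientation; "ft_force": force on the tool from outside, world axes, zero at the start; "torque": the same for the moment, N m; "width": opening from 0.0 (shut) to 1.0 (fully open); "grip_force": force on a finger pad.
Only numpy, scipy, OpenCV 4.12 (cv2) and the standard library are available. Lean on these libraries where they do the work, as an engineer would, in place of code of your own. Each camera call takes 0.05 s, during which the arm holds its last target. There are 200 camera calls.

### The job

Throw the hand lever over to fold the catch tray's flap right down, slide the square tube frame across the flap into the tote until it lies squarely up against the padded end wall, then throw the lever back so that the flap stands fully up again. The frame is only tack-welded: never push, press or squeeze it with more than 15 N, or run it into the pad with more than that, and keep it flat and sliding, not lifted. Leave the offcut in the tray and the brush, hammer and spanner beside the station where they lie.

Things in the scene. Friction and masses are not known exactly. Their poses are not given: they have to be found in the camera images.
- station: Fixed station: steel catch tray and grey plastic tote end to end, a hinged flap between them, the cut-off saw behind the tray. Origin: on the table under the middle of the flap's hinge line. x axis along the hinge, y from tote to tray and saw, z up. Lane 175 mm wide inside, walls 5. Saw housing: y 290 to 550, x -150 to 150, up to z 215. May stand turned by some degrees.
- tray_floor (a point): Centre of the tray's floor, 60 mm above the table; axes as the station's. The tray is 270 long inside (station y 0 to 270), wall tops 99 above the table.
- flap (a joint): Flap and lever angle: 0 = upright, closing the tray's outlet; 1.57 = folded down into the tote, level with the tray floor, a bridge to slide over (stops at both). Hinge at station y 0, z 60 mm; flap 165 wide, 4 thick, reaching 70 from the hinge. Stays where left (0.2 N m friction, 0.3 at most with its weight). Starts at 0 to 0.3.
- lever_tip (a point): Centre of the black grip of the flap's crank lever: a freely spinning roller, 24 mm across, 45 long along station x (x -115 to -160, outside the lane on the side away from the robot), 90 from the hinge line. Flap at 0: the lever leans 45 degrees from upright towards the tray (+y); at 1.57: 45 degrees towards the tote (-y). Closed fingers from above can push it either way.
- frame: The frame as a body, for its turn: its x and y axes run along its sides and lie within about 0.15 rad of the station's at the start. Origin at the centre of its underside.
- frame_mid (a point): Centre of the tack-welded square tube frame, half-way up (12 mm above its underside). Flat in the tray: 130 x 130 outside, bars 22 wide and 24 high, with an open square of 86 x 86 in the middle that closed fingers fit into. Two round sockets, 20 across, stand on its two corners towards the saw (+y), tops 50 above its underside. 0.3 to 0.55 kg.
- home (a point): Where the frame's centre is when it just touches the pad squarely, 12 mm above the tote's floor; axes as the station's. The tote: station y -12 to -270 mm inside (pad face at -270), floor 54 and wall tops 96 above the table.
- offcut: Short plain piece of tube, 90 x 22 x 24, lying in the tray behind the frame, near the saw. Origin at the centre of its underside. To be left alone.
- pad: The rubber pad on the tote's end wall, 165 wide, 35 high, 10 thick. Origin: middle of the lower edge of its face.
- hammer: Bystander on the table: hammer lying flat. Origin at its underside.
- brush: Bystander on the table: hand brush lying flat, beside the tote. Origin at its underside.
- spanner: Bystander on the table: spanner lying flat. Origin at its underside.
There are look-alikes about, which are no part of the job. Leave any yellow look-alike of the frame alone.

How it is judged:
On the way, in this order (a step that is already met when the one before it is completed fails the run):
1. the flap is folded right down (value of joint flap above 1.4 rad), for 0.2 s.
2. the frame lies squarely against the pad in the tote (y of frame_mid in the frame of home below 0.015 m and x of frame_mid in the frame of home between -0.03 and 0.03 m and z of frame_mid in the frame of home between -0.006 and 0.006 m and angle between the y axis of frame and the y axis of station, either way round below 0.2 rad and linear speed of frame below 0.02 m/s), for 0.3 s.
At the end, for the whole second after the job is handed in: The frame lies flat and still in the tote, within 15 mm of touching the pad and square to it within 0.2 rad; the flap stands upright again (within 0.15 rad); the offcut is still at the saw end of the tray (all of step 2 and value of joint flap below 0.15 rad and y of offcut in the frame of station above 0.19 m).
It fails at once if the robot pushes, presses or squeezes the frame with more than 15 N (contact force between any of the fingers, the arm and frame above 15 N).
It fails at once if the frame is run into the pad with more than 15 N (contact force between frame and pad above 15 N).
It fails at once if the frame is lifted (centre more than 40 mm above its place on the tray floor) or tipped (0.3 rad) (z of frame_mid in the frame of station above 0.112 m or angle between frame's own z axis and vertical above 0.3 rad).
It fails at once if the offcut is moved by more than 30 mm (distance of offcut from where it was at the start of the episode above 0.03 m).
It fails at once if the brush, hammer or spanner is moved by more than 30 mm (distance of any of brush, hammer, spanner from where it was at the start of the episode above 0.03 m).
It also fails if it takes over 69 s, if anything falls off the work surface, if the arm or the gripper's body presses on something with over 40 N, if the wrist force passes 120 N, or if a joint passes its speed limit or range.

## Working session

There is one attempt and no reset: what is moved stays moved. The work goes in short steps, Python scripts to look and compute and a tool call to move; the robot and the scene stay as the last step left them, time stands still between calls to the robot, and variables do not carry over. Pictures are saved under pics/ and viewed, at most 12 in all, crops included, and the job is handed in when it is done.

Besides the shell and the picture viewer there is one more tool, called after "Emit:" by a JSON object that holds its "fn" and its "kwargs", one argument or row to a line. send_rows: Moves the arm, as the interface text tells. Its arguments: {"type":"object","properties":{"dp":{"type":"array"},"angular":{"type":"array"},"grip":{"type":"array"},"newtons":{"type":"number"}},"required":["dp","angular","grip"]}

```bash
mkdir -p pics; ls
python3 - <<'E'
from station import status, read_camera, r
import cv2
s=status.observe(); print(s['clock'],s['tcp_pos'],s['eef_rot'],s['ft_force'],s['width'])
for n in('top','side'):
    d=read_camera(n); cv2.imwrite(f'pics/{n}0.png',cv2.resize(d['frame'][:,:,::-1],(800,600),interpolation=cv2.INTER_CUBIC)); print(d['K'].tolist(),d['world_from_camera'].round(4).tolist())
E
```

```text
pics
0.0 [0.19620646 0.6192181  0.23041607] [-4.80039381e-01 -3.10459229e+00  2.48812805e-03] [0.19174925 0.01164669 0.49163239] 0.9991431231784322
[[368.4255213513017, 0.0, 256.60855670892306], [0.0, 368.4255213513017, 186.57120813897112], [0.0, 0.0, 1.0]] [[-0.0104, -0.9886, 0.1504, 0.335], [-0.9997, 0.0135, 0.0191, 0.0603], [-0.0209, -0.1502, -0.9884, 1.1656], [0.0, 0.0, 0.0, 1.0]]
[[410.7286248293898, 0.0, 254.15751753305085], [0.0, 410.7286248293898, 199.65768390736187], [0.0, 0.0, 1.0]] [[0.7204, -0.5041, 0.4763, -0.0705], [-0.6933, -0.508, 0.5111, -0.5152], [-0.0157, -0.6984, -0.7155, 0.9349], [0.0, 0.0, 0.0, 1.0]]
```

View pics/top0.png

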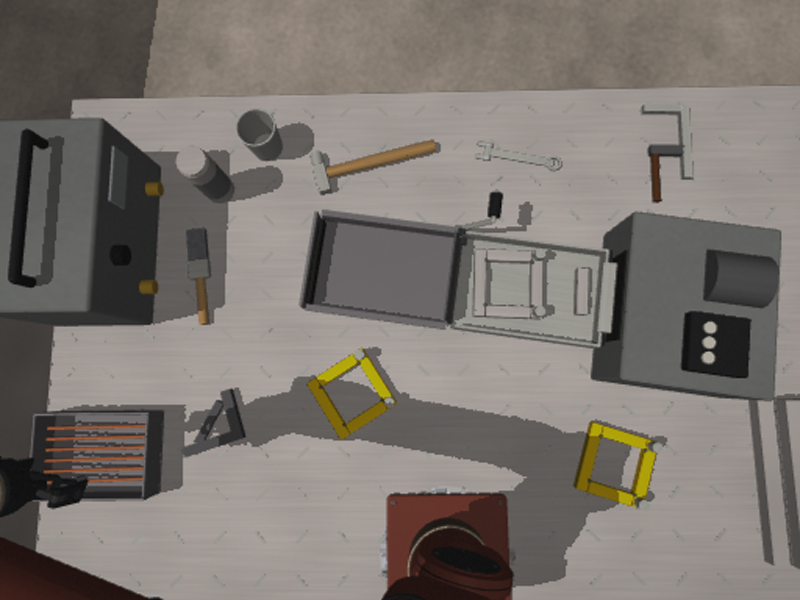

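View pics/side0.png

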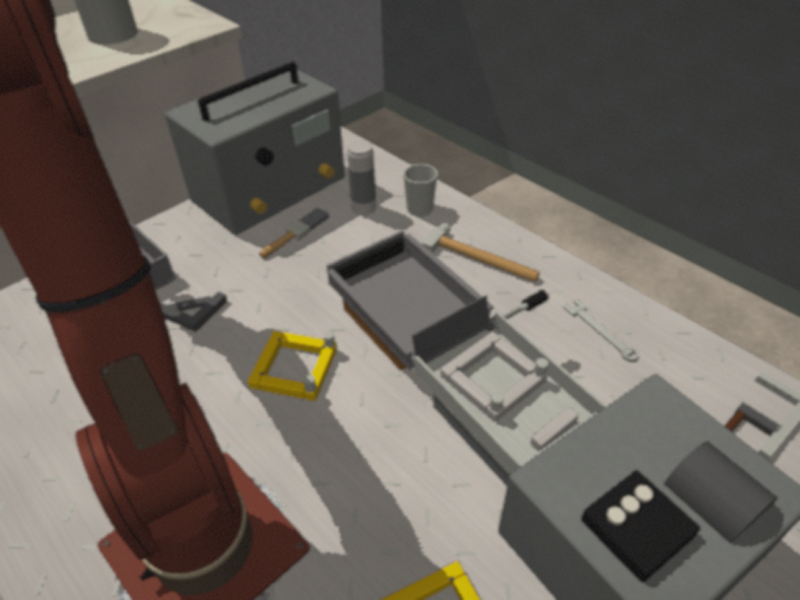

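The top view shows the tote from (302,210) to (460,325), the tray from (460,230) to (607,345), the lever grip at (495,205) and the frame centred near (511,283). The yellow frames are decoys. I'll take one closer crop to measure from.

```bash
cat > h.py <<'E'
import numpy as np
from station import status, read_camera, r
def ray(d,u,v,z):
    T=d['world_from_camera'];k=np.linalg.inv(d['K'])@[u,v,1];w=T[:3,:3]@k;o=T[:3,3]
    return o+w*(z-o[2])/w[2]
def proj(d,p):
    T=np.linalg.inv(d['world_from_camera']);q=d['K']@(T[:3,:3]@np.asarray(p)+T[:3,3]);return q[:2]/q[2]
E
python3 - <<'E'
from h import *; import cv2
d=read_camera('top'); c=d['frame'][118:230,185:400,::-1]
cv2.imwrite('pics/c1.png',cv2.resize(c,None,fx=3.7,fy=3.7,interpolation=cv2.INTER_CUBIC))
E
```

```text
(no output)
```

View pics/c1.png

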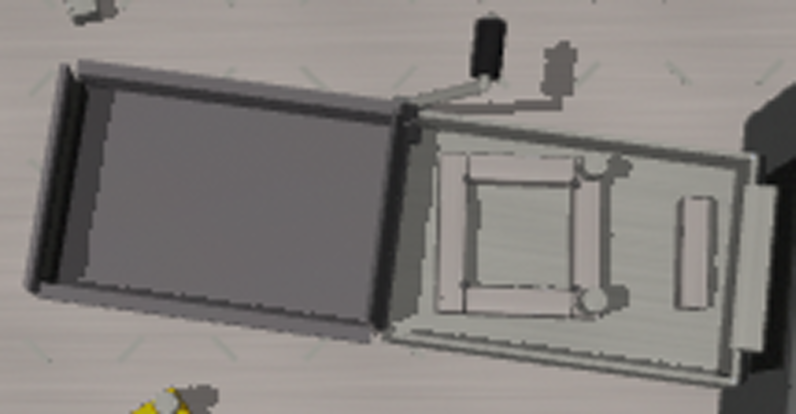

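```bash
cat >> h.py <<'E'
def crop(d,u,v,z,s=3.7,o=(185,118)): return ray(d,(u+.5)/s-.5+o[0],(v+.5)/s-.5+o[1],z)
E
python3 - <<'E'
from h import *
from scipy.optimize import least_squares
d=read_camera('top')
L=[(80,62,.096,-92.5),(395,100,.096,-92.5),(30,292,.096,92.5),(372,340,.096,92.5),(415,115,.099,-92.5),(757,155,.099,-92.5),(385,340,.099,92.5),(738,384,.099,92.5)]
P=[crop(d,*l[:3]) for l in L]
def loc(p,q):
    c,s=np.cos(q[2]),np.sin(q[2]);dx=p[:2]-q[:2];return np.array([c*dx[0]+s*dx[1],-s*dx[0]+c*dx[1]])
# ends: tray outer end y=275 ; flap top
E=[(757,155,.099,.275),(738,384,.099,.275),(65,66,.096,-.285),(30,290,.096,-.285)]
f=lambda q:np.r_[[loc(p,q)[0]-l[3]/1e3 for p,l in zip(P,L)],[loc(crop(d,*e[:3]),q)[1]-e[3] for e in E]]
o=least_squares(f,[.6,-.05,np.pi]);q=o.x;print(q,np.degrees(q[2]),(o.fun*1e3).round(1))
for n,p in dict(c1=(441,152,.084),c2=(437,312,.084),s1=(593,166,.110),s2=(594,300,.110),i1=(468,183,.084),i2=(574,185,.084),i3=(574,287,.084),i4=(466,287,.084),off=(695,253,.084),lev=(488,48,.125),flt=(405,108,.13),flb=(380,330,.13)).items():
    w=crop(d,*p);print(n,w.round(4),(loc(w,q)*1e3).round(1))
for a in(0,.1,.2,.3):
    b=np.pi/4-a;w=crop(d,488,48,.06+.09*np.cos(b));print(a,.09*np.sin(b),loc(w,q),w)
E
```

```text
[ 0.52226896 -0.02533498  2.99186225] 171.42108004437253 [-4.2 -6.7  2.4  3.1  4.3  0.5  2.  -1.5 -1.2 -0.1 -0.3  1.6]
c1 [ 0.5821 -0.0612  0.084 ] [-64.5  26.5]
c2 [ 0.4519 -0.0542  0.084 ] [65.3 39. ]
s1 [ 0.563  -0.1773  0.11  ] [-63.  144.2]
s2 [ 0.4569 -0.1732  0.11  ] [ 42.6 155.9]
i1 [ 0.5562 -0.0822  0.084 ] [-42.   51.1]
i2 [ 0.5533 -0.1672  0.084 ] [-51.8 135.7]
i3 [ 0.4705 -0.1635  0.084 ] [ 30.6 144.4]
i4 [ 0.4716 -0.0778  0.084 ] [42.2 59.4]
off [ 0.4966 -0.2608  0.084 ] [ -9.7 236.7]
lev [ 0.6559 -0.096   0.125 ] [-142.7   49.9]
flt [ 0.6071 -0.0291  0.13  ] [-84.4  -9. ]
flb [ 0.4337 -0.0056  0.13  ] [90.5 -6.3]
0 0.06363961030678927 [-0.14316116  0.05007822] [ 0.65635809 -0.09620847  0.12363961]
0.1 0.05696831760092624 [-0.14118537  0.04945953] [ 0.6544967  -0.09530197  0.12967504]
0.2 0.04972781629681687 [-0.13943749  0.04891221] [ 0.65285002 -0.09450003  0.13501429]
0.3 0.041990451090100314 [-0.13793497  0.04844172] [ 0.65143449 -0.09381067  0.13960403]
```

```bash
cat >> h.py <<'E'
from scipy.spatial.transform import Rotation as R
Q=np.array([.5223,-.0253,2.9919])
def S2W(x,y): # station m -> world xy
    c,s=np.cos(Q[2]),np.sin(Q[2]);return np.array([Q[0]+c*x-s*y,Q[1]+s*x+c*y])
def W2S(p):
    c,s=np.cos(Q[2]),np.sin(Q[2]);dx=np.asarray(p)[:2]-Q[:2];return np.array([c*dx[0]+s*dx[1],-s*dx[0]+c*dx[1]])
def plan(x,y,z,n):
    """rows to station point (x,y), height z, tool x along -station y, pointing down"""
    s=status.observe();p=s['tcp_pos'];A=R.from_rotvec(s['eef_rot']);t=np.r_[S2W(x,y),z]
    c,sn=np.cos(Q[2]),np.sin(Q[2]);X=np.array([sn,-c,0]);Z=np.array([0,0,-1.]);T=R.from_matrix(np.c_[X,np.cross(Z,X),Z])
    print('clock',s['clock'],'station mm',(W2S(p)*1e3).round(1),'z',p[2].round(4),'F',s['ft_force'].round(1),'w',round(s['width'],2))
    rv=(A.inv()*T).as_rotvec();B=A
    print('turn/row',np.degrees(rv/n).round(1))
    for i in range(n):
        print((B.inv().apply((t-p)/n)*100).round(2).tolist()); B=B*R.from_rotvec(rv/n)
E
python3 - <<'E'
from h import *
plan(-.137,.090,.20,17)
E
```

```text
clock 0.2 station mm [ 418.5 -588.8] z 0.2308 F [-0.5 -1.   0.1] w 1.0
turn/row [-0.   0.   4.8]
[-3.85, -3.43, 0.18]
[-4.12, -3.1, 0.18]
[-4.37, -2.75, 0.18]
[-4.58, -2.38, 0.18]
[-4.76, -1.99, 0.18]
[-4.91, -1.58, 0.18]
[-5.03, -1.17, 0.18]
[-5.11, -0.75, 0.18]
[-5.15, -0.32, 0.18]
[-5.16, 0.11, 0.18]
[-5.13, 0.53, 0.18]
[-5.07, 0.96, 0.18]
[-4.97, 1.38, 0.18]
[-4.84, 1.78, 0.18]
[-4.68, 2.18, 0.18]
[-4.48, 2.56, 0.18]
[-4.25, 2.92, 0.18]
```

Emit:
{"fn": "send_rows", "kwargs": {
  "dp": [
    [-3.85,-3.4,0.2],
    [-4.1,-3.1,0.2],
    [-4.4,-2.75,0.2],
    [-4.6,-2.4,0.2],
    [-4.75,-2,0.2]
  ],
  "angular": [
    [0,0,4.8],
    [0,0,4.8],
    [0,0,4.8],
    [0,0,4.8],
    [0,0,4.8]
  ],
  "grip": [-1,-1,-1,-1,-1]
}}

```text
clock: 0.82
tcp_pos: [0.3285, 0.3959, 0.2212]
eef_rot: [-1.119, -2.935, -0.0]
ft_force: [-0.2, 0.0, 0.4]
width: 0.001
grip_force: 0.0
```

Emit:
{"fn": "send_rows", "kwargs": {
  "dp": [
    [-4.9,-1.6,0.2],
    [-5,-1.2,0.2],
    [-5.1,-0.75,0.2],
    [-5.15,-0.3,0.2],
    [-5.15,0.1,0.2]
  ],
  "angular": [
    [0,0,4.8],
    [0,0,4.8],
    [0,0,4.8],
    [0,0,4.8],
    [0,0,4.8]
  ],
  "grip": [-1,-1,-1,-1,-1]
}}

```text
clock: 1.45
tcp_pos: [0.4587, 0.1738, 0.2114]
eef_rot: [1.705, 2.639, 0.001]
ft_force: [0.3, 0.1, 0.3]
width: 0.001
grip_force: 0.0
```

Run:
```python
from h import *
plan(-.137,.090,.20,8)
```

```text
clock 1.45 station mm [  92.6 -187.4] z 0.2114 F [0.3 0.1 0.3] w 0.0
turn/row [ 0.  -0.   4.1]
[-4.47, 0.53, 0.14]
[-4.42, 0.85, 0.14]
[-4.35, 1.16, 0.14]
[-4.25, 1.47, 0.14]
[-4.14, 1.77, 0.14]
[-4.0, 2.06, 0.14]
[-3.84, 2.34, 0.14]
[-3.66, 2.61, 0.14]
```

Emit:
{"fn": "send_rows", "kwargs": {
  "dp": [
    [-4.45,0.55,0.1],
    [-4.4,0.85,0.1],
    [-4.35,1.15,0.1],
    [-4.25,1.45,0.1],
    [-4.15,1.75,0.1]
  ],
  "angular": [
    [0,0,4.1],
    [0,0,4.1],
    [0,0,4.1],
    [0,0,4.1],
    [0,0,4.1]
  ],
  "grip": [-1,-1,-1,-1,-1]
}}

```text
clock: 2.08
tcp_pos: [0.5748, -0.0181, 0.2063]
eef_rot: [2.146, 2.294, 0.0]
ft_force: [0.1, 1.5, 0.7]
width: 0.0
grip_force: 0.0
```

Emit:
{"fn": "send_rows", "kwargs": {
  "dp": [
    [-4,2.05,0.1],
    [-3.85,2.35,0.1],
    [-3.65,2.6,0.1],
    [0,0,4.4],
    [0,0,4.4]
  ],
  "angular": [
    [0,0,4.1],
    [0,0,4.1],
    [0,0,4.1],
    [0,0,0],
    [0,0,0]
  ],
  "grip": [-1,-1,-1,-1,-1]
}}

```text
clock: 2.7
tcp_pos: [0.6442, -0.1331, 0.1142]
eef_rot: [2.378, 2.052, 0.0]
ft_force: [0.2, 0.4, -0.0]
width: 0.002
grip_force: 0.0
```

Run:
```python
from h import *;import cv2
plan(-.137,-.04,.112,10)
d=read_camera('side');cv2.imwrite('pics/s1.png',cv2.resize(d['frame'][100:300,200:450,::-1],None,fx=3,fy=3,interpolation=cv2.INTER_CUBIC))
```

```text
clock 2.7 station mm [-136.6   88.4] z 0.1142 F [ 0.2  0.4 -0. ] w 0.0
turn/row [0. 0. 0.]
[1.28, 0.01, 0.02]
[1.28, 0.01, 0.02]
[1.28, 0.01, 0.02]
[1.28, 0.01, 0.02]
[1.28, 0.01, 0.02]
[1.28, 0.01, 0.02]
[1.28, 0.01, 0.02]
[1.28, 0.0, 0.02]
[1.28, 0.0, 0.02]
[1.28, 0.0, 0.02]
```

View pics/s1.png

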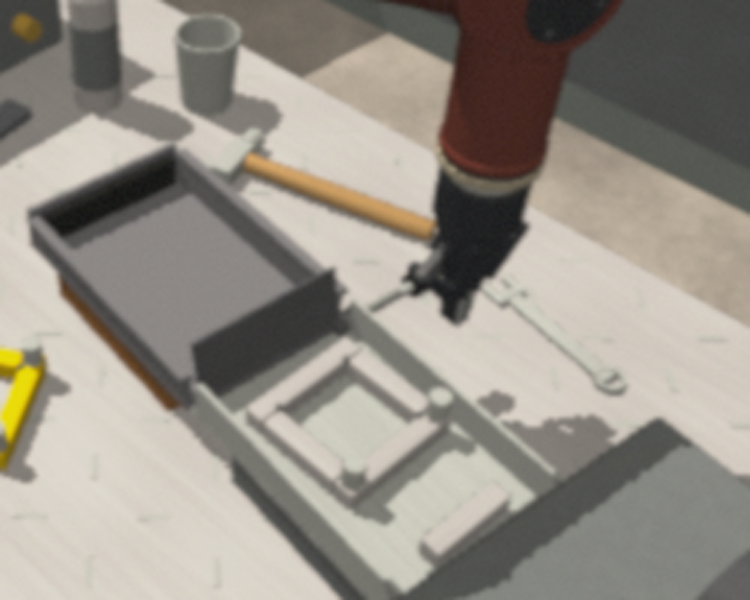

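The fingers at (455,310) are on the tray (saw) side of the lever grip at (420,280), as planned. Now I push toward the tote.

Emit:
{"fn": "send_rows", "kwargs": {
  "dp": [
    [1.5,0,0],
    [2,0,0],
    [2,0,0],
    [2,0,0],
    [2,0,0]
  ],
  "angular": [
    [0,0,0],
    [0,0,0],
    [0,0,0],
    [0,0,0],
    [0,0,0]
  ],
  "grip": [-1,-1,-1,-1,-1]
}}

```text
clock: 3.38
tcp_pos: [0.6587, -0.0363, 0.116]
eef_rot: [2.376, 2.054, 0.002]
ft_force: [1.5, -3.2, -0.7]
width: 0.003
grip_force: 1.0
```

Emit:
{"fn": "send_rows", "kwargs": {
  "dp": [
    [1,0,0],
    [0.8,0,0],
    [0.6,0,0],
    [0.4,0,0],
    [0.2,0,0]
  ],
  "angular": [
    [0,0,0],
    [0,0,0],
    [0,0,0],
    [0,0,0],
    [0,0,0]
  ],
  "grip": [-1,-1,-1,-1,-1]
}}

```text
clock: 4.0
tcp_pos: [0.6621, -0.0088, 0.1153]
eef_rot: [-2.378, -2.053, 0.0]
ft_force: [1.5, -1.7, -0.5]
width: 0.002
grip_force: 0.6
```

Run:
```python
from h import *
plan(-.137,-.041,.112,2)
```

```text
clock 4.0 station mm [-135.8  -37.2] z 0.1153 F [ 1.5 -1.7 -0.5] w 0.0
turn/row [-0.   0.   0.1]
[0.19, 0.06, 0.16]
[0.19, 0.06, 0.16]
```

Emit:
{"fn": "send_rows", "kwargs": {
  "dp": [
    [0.2,0,0],
    [0.2,0,0],
    [0.1,0,0],
    [0,0,0],
    [0,0,0]
  ],
  "angular": [
    [0,0,0],
    [0,0,0],
    [0,0,0],
    [0,0,0],
    [0,0,0]
  ],
  "grip": [-1,-1,-1,-1,-1]
}}

```text
clock: 4.62
tcp_pos: [0.6628, -0.0043, 0.1153]
eef_rot: [2.378, 2.052, -0.001]
ft_force: [0.5, -4.1, 0.5]
width: 0.0
grip_force: 1.9
```

Emit:
{"fn": "send_rows", "kwargs": {
  "dp": [
    [0.2,0,0],
    [0.2,0,0],
    [0,0,0],
    [0,0,0],
    [0,0,0]
  ],
  "angular": [
    [0,0,0],
    [0,0,0],
    [0,0,0],
    [0,0,0],
    [0,0,0]
  ],
  "grip": [-1,-1,-1,-1,-1]
}}

```text
clock: 5.25
tcp_pos: [0.6628, -0.004, 0.1153]
eef_rot: [2.379, 2.047, -0.005]
ft_force: [-1.8, -12.8, 0.8]
width: -0.0
grip_force: 6.3
```

Emit:
{"fn": "send_rows", "kwargs": {
  "dp": [
    [-1,0,0],
    [-1,0,-2.5],
    [-3,-2,-5],
    [-5,-5,-1],
    [-5,-5,0]
  ],
  "angular": [
    [0,0,0],
    [0,0,0],
    [0,0,0],
    [0,0,0],
    [0,0,0]
  ],
  "grip": [-1,-1,-1,-0.27,-0.27]
}}

```text
clock: 5.88
tcp_pos: [0.536, -0.121, 0.2001]
eef_rot: [2.376, 2.054, 0.004]
ft_force: [0.2, -1.5, 0.4]
width: 0.363
grip_force: 0.0
```

Run:
```python
from h import *;import cv2
plan(-.005,.098,.20,1);
d=read_camera('side');cv2.imwrite('pics/s2.png',cv2.resize(d['frame'][100:300,200:450,::-1],None,fx=3,fy=3,interpolation=cv2.INTER_CUBIC))
```

```text
clock 5.875 station mm [-27.8  92.6] z 0.2001 F [ 0.2 -1.5  0.4] w 0.36
turn/row [ 0.1 -0.1  0.3]
[-0.53, -2.29, 0.01]
```

View pics/s2.png

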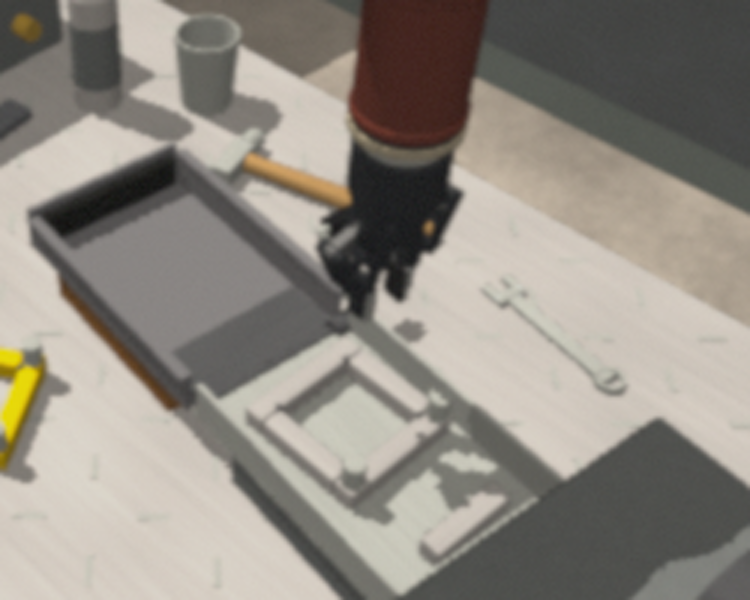

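The flap is level: the dark plate at (265,340) is flush with the tray floor. I'll cross-check the frame's inner corners at (290,409), (350,362), (410,412) and (348,470).

Run:
```python
from h import *
d=read_camera('side');
P=[W2S(ray(d,(u+.5)/3-.5+200,(v+.5)/3-.5+100,.084))*1e3 for u,v in((290,409),(350,362),(410,412),(348,470))]
print(np.round(P,1),np.mean(P,0))
```

```text
[[ 31.3  63.9]
 [-48.4  53.3]
 [-52.  128.7]
 [ 33.9 144.2]] [-8.77668762 97.52991768]
```

Emit:
{"fn": "send_rows", "kwargs": {
  "dp": [
    [-0.5,-2.2,0],
    [0,0,4],
    [0,0,4],
    [0,0,3],
    [0,0,1.5]
  ],
  "angular": [
    [0,0,0.3],
    [0,0,0],
    [0,0,0],
    [0,0,0],
    [0,0,0]
  ],
  "grip": [-0.27,-0.27,-0.27,-0.27,-0.27]
}}

```text
clock: 6.6
tcp_pos: [0.5134, -0.1214, 0.0727]
eef_rot: [-2.381, -2.047, 0.001]
ft_force: [0.0, 0.4, 0.5]
width: 0.366
grip_force: 0.0
```

Run:
```python
from h import *;import cv2
plan(-.005,.098,.066,1);
d=read_camera('top');cv2.imwrite('pics/c2.png',cv2.resize(d['frame'][118:230,185:400,::-1],None,fx=3.7,fy=3.7,interpolation=cv2.INTER_CUBIC))
```

```text
clock 6.6 station mm [-5.6 96.4] z 0.0727 F [0.  0.4 0.5] w 0.37
turn/row [-0.1 -0.  -0.1]
[-0.16, -0.05, 0.67]
```

View pics/c2.png

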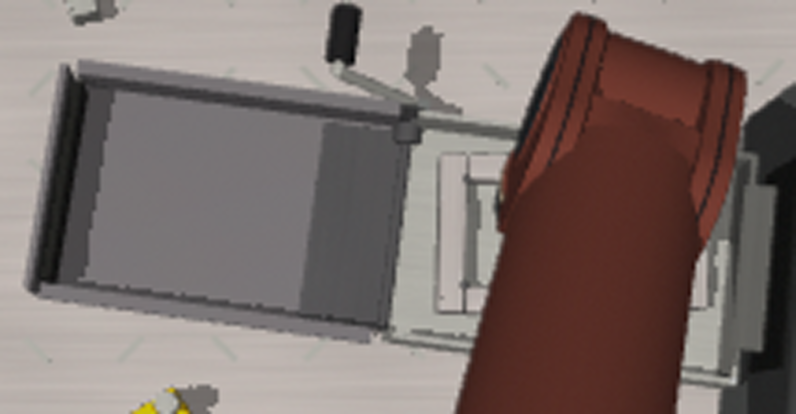

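Emit:
{"fn": "send_rows", "kwargs": {
  "dp": [
    [0,0,0.3],
    [0.6,0,0.3],
    [0.7,0,0],
    [0.3,0,0],
    [0.2,0,0]
  ],
  "angular": [
    [0,0,0],
    [0,0,0],
    [0,0,0],
    [0,0,0],
    [0,0,0]
  ],
  "grip": [-0.27,-0.27,-0.27,-0.27,-0.27]
}}

```text
clock: 7.28
tcp_pos: [0.517, -0.1041, 0.0684]
eef_rot: [2.382, 2.047, 0.001]
ft_force: [0.4, 0.0, 0.4]
width: 0.364
grip_force: 0.0
```

Emit:
{"fn": "send_rows", "kwargs": {
  "dp": [
    [0.25,0,0],
    [0.25,0,0],
    [0.25,0,0],
    [0.25,0,0],
    [0.25,0,0]
  ],
  "angular": [
    [0,0,0],
    [0,0,0],
    [0,0,0],
    [0,0,0],
    [0,0,0]
  ],
  "grip": [-0.27,-0.27,-0.27,-0.27,-0.27]
}}

```text
clock: 7.9
tcp_pos: [0.5187, -0.0922, 0.0681]
eef_rot: [2.383, 2.047, -0.0]
ft_force: [0.4, -2.1, -0.3]
width: 0.367
grip_force: 1.2
```

Emit:
{"fn": "send_rows", "kwargs": {
  "dp": [
    [0.25,0,0],
    [0.25,0,0],
    [0.25,0,0],
    [0.25,0,0],
    [0.25,0,0]
  ],
  "angular": [
    [0,0,0],
    [0,0,0],
    [0,0,0],
    [0,0,0],
    [0,0,0]
  ],
  "grip": [-0.27,-0.27,-0.27,-0.27,-0.27]
}}

```text
clock: 8.52
tcp_pos: [0.5206, -0.0797, 0.0681]
eef_rot: [2.383, 2.047, -0.0]
ft_force: [-0.0, -3.0, 0.0]
width: 0.365
grip_force: 1.2
```

Emit:
{"fn": "send_rows", "kwargs": {
  "dp": [
    [0.4,0,0],
    [0.5,0,0],
    [0.5,0,0],
    [0.5,0,0],
    [0.5,0,0]
  ],
  "angular": [
    [0,0,0],
    [0,0,0],
    [0,0,0],
    [0,0,0],
    [0,0,0]
  ],
  "grip": [-0.27,-0.27,-0.27,-0.27,-0.27]
}}

```text
clock: 9.15
tcp_pos: [0.5242, -0.0557, 0.0681]
eef_rot: [-2.383, -2.047, 0.0]
ft_force: [-1.3, -2.8, 0.7]
width: 0.364
grip_force: 1.3
```

Emit:
{"fn": "send_rows", "kwargs": {
  "dp": [
    [0.5,0,0],
    [0.5,0,0],
    [0.5,0,0],
    [0.5,0,0],
    [0.5,0,0]
  ],
  "angular": [
    [0,0,0],
    [0,0,0],
    [0,0,0],
    [0,0,0],
    [0,0,0]
  ],
  "grip": [-0.27,-0.27,-0.27,-0.27,-0.27]
}}

```text
clock: 9.78
tcp_pos: [0.528, -0.031, 0.0681]
eef_rot: [-2.383, -2.047, 0.0]
ft_force: [-0.6, -3.3, -0.3]
width: 0.361
grip_force: 1.3
```

Emit:
{"fn": "send_rows", "kwargs": {
  "dp": [
    [0.5,0,0],
    [0.5,0,0],
    [0.5,0,0],
    [0.5,0,0],
    [0.5,0,0]
  ],
  "angular": [
    [0,0,0],
    [0,0,0],
    [0,0,0],
    [0,0,0],
    [0,0,0]
  ],
  "grip": [-0.27,-0.27,-0.27,-0.27,-0.27]
}}

```text
clock: 10.4
tcp_pos: [0.5318, -0.0063, 0.0681]
eef_rot: [-2.383, -2.047, 0.0]
ft_force: [-0.5, -2.0, -0.5]
width: 0.361
grip_force: 1.2
```

Emit:
{"fn": "send_rows", "kwargs": {
  "dp": [
    [0.5,0,0],
    [0.5,0,0],
    [0.5,0,0],
    [0.5,0,0],
    [0.5,0,0]
  ],
  "angular": [
    [0,0,0],
    [0,0,0],
    [0,0,0],
    [0,0,0],
    [0,0,0]
  ],
  "grip": [-0.27,-0.27,-0.27,-0.27,-0.27]
}}

```text
clock: 11.02
tcp_pos: [0.5355, 0.0184, 0.0681]
eef_rot: [-2.383, -2.047, 0.0]
ft_force: [-0.1, -2.1, -0.1]
width: 0.368
grip_force: 1.1
```

Run:
```python
from h import *;import cv2
plan(-.003,-.231,.067,1);
d=read_camera('side');cv2.imwrite('pics/s3.png',cv2.resize(d['frame'][100:300,200:450,::-1],None,fx=3,fy=3,interpolation=cv2.INTER_CUBIC))
```

```text
clock 11.025 station mm [ -6.6 -45.2] z 0.0681 F [-0.1 -2.1 -0.1] w 0.37
turn/row [-0.   0.  -0.1]
[18.58, -0.39, 0.11]
```

View pics/s3.png

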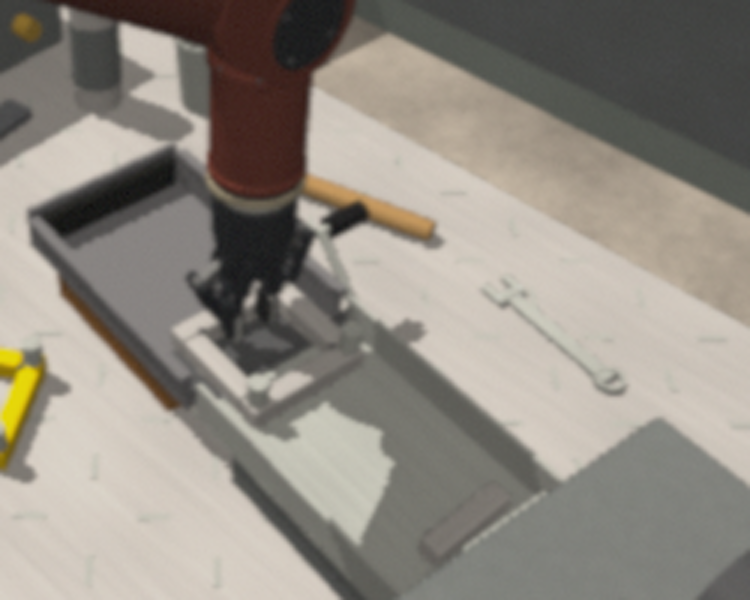

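The frame sits squarely over the flap with the fingers inside it at (250,310). I'll carry on.

Emit:
{"fn": "send_rows", "kwargs": {
  "dp": [
    [0.5,0,0],
    [0.5,0,0],
    [0.5,0,0],
    [0.5,0,0],
    [0.5,0,0]
  ],
  "angular": [
    [0,0,0],
    [0,0,0],
    [0,0,0],
    [0,0,0],
    [0,0,0]
  ],
  "grip": [-0.27,-0.27,-0.27,-0.27,-0.27]
}}

```text
clock: 11.7
tcp_pos: [0.5393, 0.0432, 0.068]
eef_rot: [-2.383, -2.047, 0.0]
ft_force: [-0.3, -1.3, -0.8]
width: 0.363
grip_force: 1.1
```

Emit:
{"fn": "send_rows", "kwargs": {
  "dp": [
    [0.5,0,0],
    [0.5,0,0],
    [0.5,0,0],
    [0.5,0,0],
    [0.5,0,0]
  ],
  "angular": [
    [0,0,0],
    [0,0,0],
    [0,0,0],
    [0,0,0],
    [0,0,0]
  ],
  "grip": [-0.27,-0.27,-0.27,-0.27,-0.27]
}}

```text
clock: 12.32
tcp_pos: [0.5431, 0.0679, 0.0681]
eef_rot: [2.383, 2.047, -0.0]
ft_force: [-0.6, -1.8, -0.2]
width: 0.365
grip_force: 1.0
```

Emit:
{"fn": "send_rows", "kwargs": {
  "dp": [
    [0.5,0,0],
    [0.5,0,0],
    [0.5,0,0],
    [0.5,0,0],
    [0.5,0,0]
  ],
  "angular": [
    [0,0,0],
    [0,0,0],
    [0,0,0],
    [0,0,0],
    [0,0,0]
  ],
  "grip": [-0.27,-0.27,-0.27,-0.27,-0.27]
}}

```text
clock: 12.95
tcp_pos: [0.5468, 0.0926, 0.0681]
eef_rot: [-2.383, -2.047, 0.0]
ft_force: [-0.2, -1.4, -0.8]
width: 0.364
grip_force: 0.8
```

Emit:
{"fn": "send_rows", "kwargs": {
  "dp": [
    [0.5,0,0],
    [0.5,0,0],
    [0.5,0,0],
    [0.5,0,0],
    [0.5,0,0]
  ],
  "angular": [
    [0,0,0],
    [0,0,0],
    [0,0,0],
    [0,0,0],
    [0,0,0]
  ],
  "grip": [-0.27,-0.27,-0.27,-0.27,-0.27]
}}

```text
clock: 13.58
tcp_pos: [0.5506, 0.1173, 0.0681]
eef_rot: [2.383, 2.047, -0.0]
ft_force: [-0.4, -1.2, -0.9]
width: 0.365
grip_force: 0.8
```

Emit:
{"fn": "send_rows", "kwargs": {
  "dp": [
    [0.5,0,0],
    [0.5,0,0],
    [0.5,0,0],
    [0.5,0,0],
    [0.5,0,0]
  ],
  "angular": [
    [0,0,0],
    [0,0,0],
    [0,0,0],
    [0,0,0],
    [0,0,0]
  ],
  "grip": [-0.27,-0.27,-0.27,-0.27,-0.27]
}}

```text
clock: 14.2
tcp_pos: [0.5544, 0.1421, 0.0681]
eef_rot: [2.383, 2.047, 0.0]
ft_force: [-1.9, -7.0, 1.4]
width: 0.363
grip_force: 2.3
```

Emit:
{"fn": "send_rows", "kwargs": {
  "dp": [
    [0.5,0,0],
    [0.5,0,0],
    [0.5,0,0],
    [0.4,0,0],
    [0.3,0,0]
  ],
  "angular": [
    [0,0,0],
    [0,0,0],
    [0,0,0],
    [0,0,0],
    [0,0,0]
  ],
  "grip": [-0.27,-0.27,-0.27,-0.27,-0.27]
}}

```text
clock: 14.82
tcp_pos: [0.5578, 0.1636, 0.0681]
eef_rot: [2.383, 2.047, -0.0]
ft_force: [-0.8, -2.4, -0.2]
width: 0.367
grip_force: 1.3
```

Run:
```python
from h import *;import cv2
plan(-.003,-.231,.067,1);
d=read_camera('side');cv2.imwrite('pics/s4.png',cv2.resize(d['frame'][135:245,190:340,::-1],None,fx=5,fy=5,interpolation=cv2.INTER_CUBIC))
```

```text
clock 14.825 station mm [  -6.9 -192.1] z 0.0681 F [-0.8 -2.4 -0.2] w 0.37
turn/row [ 0.   0.  -0.1]
[3.89, -0.4, 0.11]
```

View pics/s4.png

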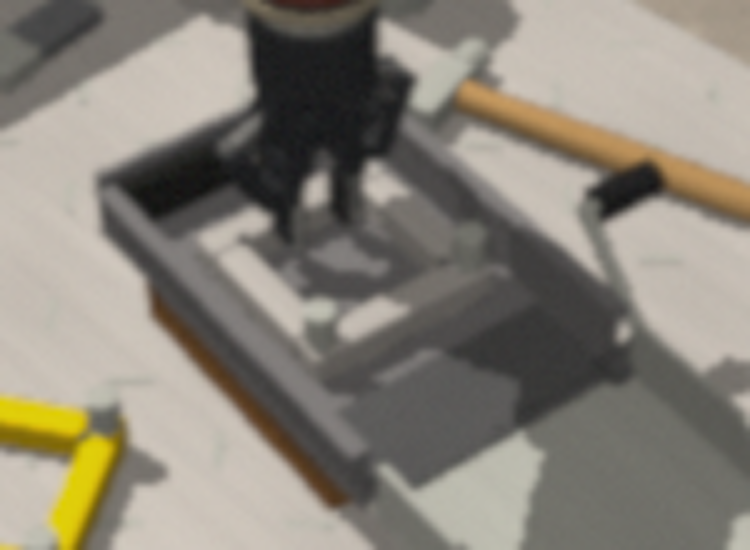

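Emit:
{"fn": "send_rows", "kwargs": {
  "dp": [
    [0.5,0,0],
    [0.5,0,0],
    [0.5,0,0],
    [0.5,0,0],
    [0.4,0,0]
  ],
  "angular": [
    [0,0,0],
    [0,0,0],
    [0,0,0],
    [0,0,0],
    [0,0,0]
  ],
  "grip": [-0.27,-0.27,-0.27,-0.27,-0.27]
}}

```text
clock: 15.5
tcp_pos: [0.5613, 0.1875, 0.0681]
eef_rot: [2.383, 2.047, -0.0]
ft_force: [-0.5, -3.2, 0.4]
width: 0.366
grip_force: 1.5
```

Emit:
{"fn": "send_rows", "kwargs": {
  "dp": [
    [0.3,0,0],
    [0.2,0,0],
    [0.2,0,0],
    [0.1,0,0],
    [0.1,0,0]
  ],
  "angular": [
    [0,0,0],
    [0,0,0],
    [0,0,0],
    [0,0,0],
    [0,0,0]
  ],
  "grip": [-0.27,-0.27,-0.27,-0.27,-0.27]
}}

```text
clock: 16.12
tcp_pos: [0.5627, 0.196, 0.0681]
eef_rot: [2.383, 2.047, -0.0]
ft_force: [0.4, -3.7, 1.8]
width: 0.366
grip_force: 1.6
```

Run:
```python
from h import *;import cv2
plan(-.003,-.231,.067,1);
d=read_camera('side');cv2.imwrite('pics/s5.png',cv2.resize(d['frame'][135:245,190:340,::-1],None,fx=5,fy=5,interpolation=cv2.INTER_CUBIC))
```

```text
clock 16.125 station mm [  -6.9 -224.8] z 0.0681 F [ 0.4 -3.7  1.8] w 0.37
turn/row [ 0.   0.  -0.1]
[0.62, -0.4, 0.11]
```

View pics/s5.png

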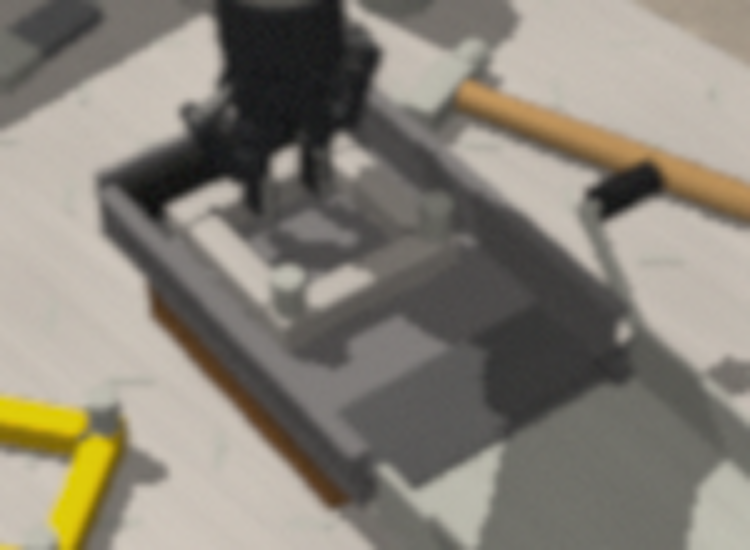

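The frame is flat and square, with a small gap still left to the pad. I'll creep on while watching the force.

Emit:
{"fn": "send_rows", "kwargs": {
  "dp": [
    [0.15,0,0],
    [0.15,0,0],
    [0.1,0,0],
    [0.1,0,0],
    [0.1,0,0]
  ],
  "angular": [
    [0,0,0],
    [0,0,0],
    [0,0,0],
    [0,0,0],
    [0,0,0]
  ],
  "grip": [-0.27,-0.27,-0.27,-0.27,-0.27]
}}

```text
clock: 16.8
tcp_pos: [0.5636, 0.202, 0.0681]
eef_rot: [2.383, 2.047, -0.0]
ft_force: [-0.6, -3.4, 1.5]
width: 0.366
grip_force: 1.7
```

Emit:
{"fn": "send_rows", "kwargs": {
  "dp": [
    [0.1,0,0],
    [0.1,0,0],
    [0.1,0,0],
    [0,0,0],
    [0,0,0]
  ],
  "angular": [
    [0,0,0],
    [0,0,0],
    [0,0,0],
    [0,0,0],
    [0,0,0]
  ],
  "grip": [-0.27,-0.27,-0.27,-0.27,-0.27]
}}

```text
clock: 17.42
tcp_pos: [0.5641, 0.2052, 0.0681]
eef_rot: [-2.383, -2.047, -0.0]
ft_force: [-0.3, -3.1, 1.9]
width: 0.36
grip_force: 1.2
```

Emit:
{"fn": "send_rows", "kwargs": {
  "dp": [
    [0.1,0,0],
    [0.1,0,0],
    [0.1,0,0],
    [0,0,0],
    [0,0,0]
  ],
  "angular": [
    [0,0,0],
    [0,0,0],
    [0,0,0],
    [0,0,0],
    [0,0,0]
  ],
  "grip": [-0.27,-0.27,-0.27,-0.27,-0.27]
}}

```text
clock: 18.05
tcp_pos: [0.5645, 0.2081, 0.0681]
eef_rot: [-2.383, -2.047, -0.0]
ft_force: [0.1, -3.6, 2.4]
width: 0.372
grip_force: 1.4
```

Emit:
{"fn": "send_rows", "kwargs": {
  "dp": [
    [0.1,0,0],
    [0.1,0,0],
    [0,0,0],
    [0,0,0],
    [0,0,0]
  ],
  "angular": [
    [0,0,0],
    [0,0,0],
    [0,0,0],
    [0,0,0],
    [0,0,0]
  ],
  "grip": [-0.27,-0.27,-0.27,-0.27,-0.27]
}}

```text
clock: 18.68
tcp_pos: [0.5647, 0.2089, 0.068]
eef_rot: [2.383, 2.046, -0.002]
ft_force: [-1.5, -5.3, 3.5]
width: 0.368
grip_force: 3.2
```

Contact with the pad: the motion stalls and the force rises to about 5 N. I'll back off and lift clear.

Emit:
{"fn": "send_rows", "kwargs": {
  "dp": [
    [-1,0,0],
    [-1,0,0],
    [0,0,-3],
    [0,0,-5],
    [0,0,-5]
  ],
  "angular": [
    [0,0,0],
    [0,0,0],
    [0,0,0],
    [0,0,0],
    [0,0,0]
  ],
  "grip": [-0.27,-0.27,-0.27,-0.27,-0.27]
}}

```text
clock: 19.3
tcp_pos: [0.5614, 0.1897, 0.1994]
eef_rot: [-2.383, -2.046, 0.0]
ft_force: [0.6, 0.7, -0.7]
width: 0.364
grip_force: 0.0
```

Emit:
{"fn": "send_rows", "kwargs": {
  "dp": [
    [-3,3.2,0],
    [-3,3.3,0],
    [-2.5,3.3,0],
    [-1.5,3.2,0],
    [0,0,0]
  ],
  "angular": [
    [0,0,0],
    [0,0,0],
    [0,0,0],
    [0,0,0],
    [0,0,0]
  ],
  "grip": [-1,-1,-1,-1,-1]
}}

```text
clock: 19.92
tcp_pos: [0.6762, 0.0685, 0.1976]
eef_rot: [2.386, 2.042, -0.001]
ft_force: [-0.4, -0.4, -1.0]
width: -0.001
grip_force: 0.0
```

Run:
```python
from h import *;import cv2
plan(-.137,-.110,.114,1)
d=read_camera('top');cv2.imwrite('pics/c3.png',cv2.resize(d['frame'][118:230,185:400,::-1],None,fx=3.7,fy=3.7,interpolation=cv2.INTER_CUBIC))
```

```text
clock 19.925 station mm [-138.2 -115.7] z 0.1976 F [-0.4 -0.4 -1. ] w -0.0
turn/row [ 0.   0.1 -0.3]
[-0.56, -0.12, 8.36]
```

View pics/c3.png

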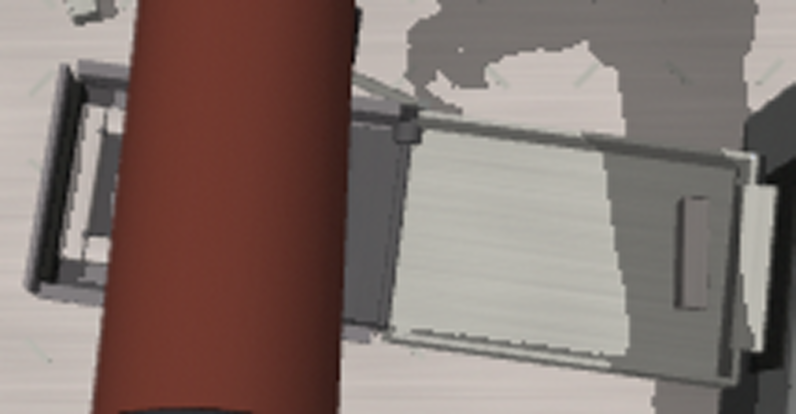

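The frame's front bar, at (80,180), lies up against the pad and the offcut at (692,253) hasn't moved. Next I throw the lever back.

Emit:
{"fn": "send_rows", "kwargs": {
  "dp": [
    [0,0,4.2],
    [0,0,4.2],
    [-1.5,0,0],
    [-2,0,0],
    [-2,0,0]
  ],
  "angular": [
    [0,0,0],
    [0,0,0],
    [0,0,0],
    [0,0,0],
    [0,0,0]
  ],
  "grip": [-1,-1,-1,-1,-1]
}}

```text
clock: 20.6
tcp_pos: [0.6671, 0.0172, 0.1164]
eef_rot: [-2.382, -2.047, -0.005]
ft_force: [-2.4, 5.2, 0.7]
width: 0.006
grip_force: 2.5
```

Emit:
{"fn": "send_rows", "kwargs": {
  "dp": [
    [-2,0,0],
    [-2,0,0],
    [-2,0,0],
    [-2,0,0],
    [-1,0,0]
  ],
  "angular": [
    [0,0,0],
    [0,0,0],
    [0,0,0],
    [0,0,0],
    [0,0,0]
  ],
  "grip": [-1,-1,-1,-1,-1]
}}

```text
clock: 21.22
tcp_pos: [0.6533, -0.0739, 0.1147]
eef_rot: [2.384, 2.044, 0.001]
ft_force: [0.6, 3.1, 0.5]
width: -0.001
grip_force: 1.5
```

Emit:
{"fn": "send_rows", "kwargs": {
  "dp": [
    [-0.4,0,0],
    [-0.3,0,0],
    [-0.2,0,0],
    [0,0,0],
    [0,0,0]
  ],
  "angular": [
    [0,0,0],
    [0,0,0],
    [0,0,0],
    [0,0,0],
    [0,0,0]
  ],
  "grip": [-1,-1,-1,-1,-1]
}}

```text
clock: 21.85
tcp_pos: [0.6522, -0.0805, 0.1141]
eef_rot: [2.383, 2.047, 0.0]
ft_force: [1.3, 1.3, 0.1]
width: -0.001
grip_force: 0.9
```

Run:
```python
from h import *
plan(-.137,.041,.114,1)
```

```text
clock 21.85 station mm [-136.7   35.2] z 0.1141 F [1.3 1.3 0.1] w -0.0
turn/row [ 0.   0.  -0.1]
[-0.58, 0.03, 0.01]
```

Emit:
{"fn": "send_rows", "kwargs": {
  "dp": [
    [-0.2,0,0],
    [-0.2,0,0],
    [-0.2,0,0],
    [0,0,0],
    [0,0,0]
  ],
  "angular": [
    [0,0,0],
    [0,0,0],
    [0,0,0],
    [0,0,0],
    [0,0,0]
  ],
  "grip": [-1,-1,-1,-1,-1]
}}

```text
clock: 22.48
tcp_pos: [0.6514, -0.0852, 0.1141]
eef_rot: [-2.381, -2.048, -0.002]
ft_force: [3.0, 5.4, -1.0]
width: 0.0
grip_force: 3.0
```

Emit:
{"fn": "send_rows", "kwargs": {
  "dp": [
    [-0.1,0,0],
    [-0.1,0,0],
    [-0.1,0,0],
    [0,0,0],
    [0,0,0]
  ],
  "angular": [
    [0,0,0],
    [0,0,0],
    [0,0,0],
    [0,0,0],
    [0,0,0]
  ],
  "grip": [-1,-1,-1,-1,-1]
}}

```text
clock: 23.1
tcp_pos: [0.6514, -0.0854, 0.114]
eef_rot: [-2.378, -2.049, -0.005]
ft_force: [3.2, 12.7, 0.9]
width: -0.002
grip_force: 6.3
```

At the stop. I'll back off, raise clear and take a last look.

Emit:
{"fn": "send_rows", "kwargs": {
  "dp": [
    [1,0,0],
    [0.5,0,-4],
    [0,0,-5],
    [-5,2,-2],
    [-5,2,0]
  ],
  "angular": [
    [0,0,0],
    [0,0,0],
    [0,0,0],
    [0,0,0],
    [0,0,0]
  ],
  "grip": [-1,-1,-1,-1,-1]
}}

```text
clock: 23.72
tcp_pos: [0.6781, -0.1811, 0.2266]
eef_rot: [2.38, 2.047, 0.002]
ft_force: [-0.2, 0.7, -0.3]
width: -0.001
grip_force: 0.0
```

Run:
```python
from h import *;import cv2
d=read_camera('top');cv2.imwrite('pics/c4.png',cv2.resize(d['frame'][118:230,185:400,::-1],None,fx=3.7,fy=3.7,interpolation=cv2.INTER_CUBIC))
```

```text
(no output)
```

View pics/c4.png

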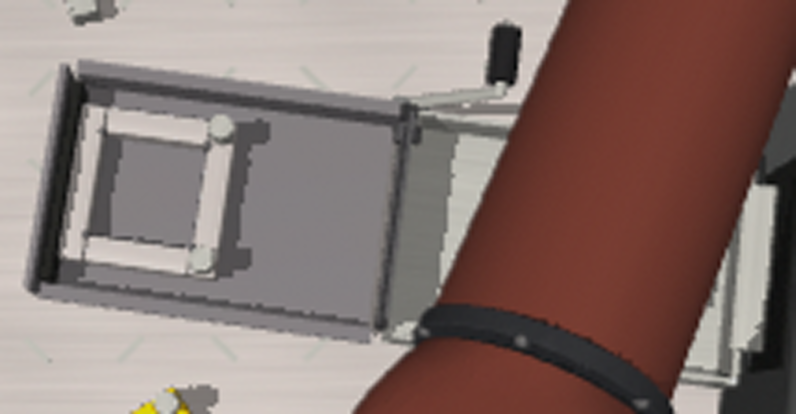

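The frame lies squarely at the pad (corners (87,107) and (65,257)), and the flap is upright with the lever at (505,55). I'll check the numbers, then hand in.

Run:
```python
from h import *
from station import hand_in
d=read_camera('top')
P=np.array([W2S(crop(d,u,v,.078))*1e3 for u,v in((120,138),(207,147),(193,246),(106,237))])
m=P.mean(0);print(P.round(0),m)
if m[1]<-193 and abs(m[0])<25: print(hand_in())
```

```text
[[ -42. -234.]
 [ -44. -163.]
 [  38. -162.]
 [  40. -233.]] [  -2.06713722 -198.01073853]
the job is handed in; nothing more can be done
None
```

The job is handed in: the flap was folded down, the frame was slid squarely up against the pad and the lever was thrown back so the flap stands up; no force reading while moving the frame passed about 7 N, and the offcut, brush, hammer and spanner were not touched.

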